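Start a vacuum exposure of a circuit board

TASK

The board and film are already lying on the glass of the exposure unit. With the fingertips, push the raised lid down until it is fully shut, then rock the vacuum switch on (the second black rocker from the left, next to the mains rocker, far end pressed down), and only then press the large round start button at the right-hand end of the front deck all the way in and let it spring back. Leave the mains switch on, do not press the two small timer keys, and do not pick up or shift any of the things lying on and around the unit.

Things in the scene. Friction and masses are not known exactly. Their poses are not given: they have to be found in the camera images.
- machine: Exposure unit, fixed: white case 360 deep (x) x 420 wide (y) x 110 mm high. Origin: centre of its underside, on the bench. x points to its rear, away from the robot, y to its left as the robot sees it, z up. Its top front 100 mm is a flat grey control deck, 110 mm above the bench; all controls stand in one row along y at x = -135 mm, told below by their y.
- lid (a joint): Angle of the lid, rad: 0 fully shut, growing as its front edge rises; starts 0.55 to 0.95. A stiff friction hinge holds it wherever it is left; pushing the front edge down takes about 2 to 6 N. A stop ends the travel at 0.
- lid_hinge (a point): Mid-point of the lid's hinge line, at the rear of the case, 165 mm behind the unit's origin and 110 mm above the bench; the line runs along the unit's y.
- lid_edge (a point): Mid-point of the lid's upper front edge. The lid is a white slab 240 mm from hinge to front edge and 385 mm wide; its upper face is 28 mm above the hinge line when shut (138 mm above the bench). A finger lip, 120 mm wide and 6 mm thick, juts 21 mm from the front face, its middle 16 mm below this edge.
- vacuum (a joint): Vacuum rocker, rad: 0 off (near end down, far end up; so at the start), 0.4 on (far end down). It takes about 3 to 4 N on the raised end, stays where it is left, and has a stop at each end.
- vacuum_far (a point): Point on the vacuum rocker's upper face, 13 mm beyond its middle (middle at unit y = +105 mm). Black rocker 34 mm long (front to back), 24 wide, in a bezel 44 x 34 mm standing 2.5 mm above the deck. Off: this point is about 10 mm above the deck and the raised end 11.5 mm. On: the far half lies level 5 mm above the deck. The near half mirrors it.
- mains (a joint): Mains rocker, rad, same make as the vacuum rocker: starts on (0.4, far end down) and must stay so.
- mains_far (a point): Same point of the mains rocker (middle at unit y = +175 mm, the leftmost control); 5 mm above the deck when on.
- start (a joint): Travel of the start button, m: 0 out, 0.005 fully in. Sprung: about 1.3 N to begin with, 5 N fully in; comes back by itself.
- start_top (a point): Centre of the top of the black start button at unit y = -165 mm: 32 mm across, 11 mm above the deck when out, in an aluminium collar 40 mm across and 3 mm high; it moves straight down.
- timer_up (a joint): Travel of the left-hand timer key (unit y = -8 mm; 18 mm across, 8 mm proud of the deck), m: 0 out, 0.003 in. Not to be pressed.
- timer_down (a joint): Travel of the right-hand timer key (unit y = -45 mm), same size, m: 0 out, 0.003 in. Not to be pressed.
- loupe: Loose black eye loupe standing on the deck between timer keys and start button, 32 mm across, 30 mm high. Origin: centre of its underside.
- tape: Loose roll of tape lying flat beside the unit, 84 mm across, 24 mm high. Origin: centre of its underside.
- developer: Loose white bottle standing beside the unit, 64 mm across, 170 mm high. Origin: centre of its underside.
- wire_spool: Loose small grey spool of copper wire beside the unit, 72 mm across, 46 mm high. Origin: centre of its underside.
- brush: Loose brush lying beside the unit, 170 mm long (along its x).
- screwdriver: Loose screwdriver lying on the bench, 190 mm long (along its x).
- blanks: Loose stack of copper-clad blanks lying in front of the unit, 100 x 75 x 12 mm. Origin: centre of its underside.
- screw_cup: Loose white plastic cup, 66 mm across, 45 mm high. Origin: centre of its underside.

How it is judged:
By the outcome, as a careful person would: the job done as asked, in the order asked, and still so for the second after the job is handed in, with the robot touching nothing.
It also fails if it takes over 48 s, if anything falls off the work surface, if the arm or the gripper's body presses on something with over 40 N, if the wrist force passes 120 N, or if a joint passes its speed limit or range.

ROBOT

A 6-joint arm with a two-finger parallel gripper is mounted at the origin on the work surface. World frame = base frame: x ahead of the robot, y to its left, z up, the work surface at z = 0. Lengths are in m, angles in rad, forces in N, time in s.
With the tool pointing down it reaches from about 0.25 to 0.725 m from the base axis. Payload 4 kg.
Tool frame: the origin (TCP) lies on the centre line of the jaws, within the pads' length; the fingertips stand 25 mm ahead of it and the grasp point (between the pads) lies 6 mm ahead of it; z points along the fingers, x is the direction in which the jaws open and shut, and the axes are right-handed (so a half turn about z gives the same grasp; the last joint's range is limited). The gripper opens to 85 mm and grips with 20 to 120 N. Pads are 22 mm wide; open, the fingers measure 114 mm over their backs; the gripper's body (76 mm by 85 mm) begins 54 mm behind the grasp point. The pads swing forward as they close: fully open they stand 13 mm farther back than shut.
Start: joints at [-1.283, 0.241, 0.005, 1.335, 0, 1.571], TCP at [0.142, -0.479, 0.256] pointing down, gripper open.
Joint ranges: [-2.72, 2.72], [-1.05, 1.87], [-1.09, 1.28], [-1.99, 2.15], [-1.42, 1.44], [-3.14, 3.14]. Speed limits (rad/s): [2.79, 2.79, 3.14, 3.14, 3.14, 3.14].

INTERFACE

Orientations are given as a unit quaternion [x, y, z, w].
In Python, from workcell import bot, imaging, order gives the robot as it stands.
- The arm moves only by the tool carry_out, never from a script. Its argument "moves" is a list of rows, each a list of 5 numbers: the shift along the tool's x, y, z scaled (see below), then the turn about the tool's z scaled (see below), then the opening, from -1 (shut) to 1 (fully open). In form: [[tx, ty, tz, roll, hand], ...]. A call has 1 to 20 rows; each row is the pose to reach, as a shift and turn from the pose commanded when the call began, along the tool's axes at that moment; what a row does not reach only later rows make up. The controller multiplies each number of a shift by 0.1 m and each number of a turn by 90 degrees. A row lasts 1/10 s, in which the tool goes at most 50 mm and 8.59 degrees, less where a joint would pass 70% of its speed; a pose out of reach is approached as far as the arm can. A call with a number of a shift or a turn outside -1 to 1 is refused whole. A call with a gripper value outside its range is refused whole. The fingers move at their own pace and stop on an object; the grip force is fixed at half the most. Time passes only in rows, so rows that repeat a pose let the fingers close. It gives the time, the measured TCP pose, the force and the opening at its end, in the units of the state.
- bot.get_obs(): the state, without advancing time (a new reading comes with each control period).
- imaging.camera(name): name is "scene" or "top" or "wrist"; returns the picture (400x640x3 uint8, red, green, blue); there is no depth.
- imaging.camera_model(name): a dict with "fovy" (degrees; the focal length in pixels is half the picture's height over the tangent of half this angle, whatever the lens; pixels are square), "cx", "cy" (the principal point, pixels), "eye" and "rotation" of the camera in the world. Camera axes: x right, y up, looking along -z (the intrinsics and any distortion apply to the point x, -y, -z); pixel columns grow to the right and rows downward; lengths in m; the calibration is good to about 2 mm. A picture is of the moment at which its call begins: read the wrist's pose just before it. camera_model takes no time and is no camera call; for the wrist camera it gives the pose at the moment of the call.
- order.job_done(): hands the job in, once; it reports no verdict.
The state is a dict: "clock": time; "joint_pos": joint angles; "joint_vel": joint speeds; "tau": joint torques, N m; "eef_pos": TCP position; "tool_rot": TCP orientation; "ft_force": force on the tool from outside, world axes, zero at the start; "ft_torque": the same for the moment, N m; "grip_width": finger opening in m.
Only numpy, scipy, OpenCV 4.12 (cv2) and the standard library are available. Lean on these libraries where they do the work, as an engineer would, in place of code of your own. Each camera call takes 0.05 s, during which the arm holds its last target.

## Working session

There is one attempt and no reset: what is moved stays moved. The work goes in short steps, Python scripts to look and compute and a tool call to move; the robot and the scene stay as the last step left them, time stands still between calls to the robot, and variables do not carry over. Pictures are saved under pics/ and viewed, and the job is handed in when it is done.

Besides the shell and the picture viewer there is one more tool, called after ">>>" by a JSON object that holds its "method" and its "body". carry_out: Moves the arm, as the interface text tells. Its arguments: {"type":"object","properties":{"moves":{"type":"array","items":{"type":"array","items":{"type":"number","minimum":-1,"maximum":1}}}},"required":["moves"]}

```bash
ls; mkdir -p pics
python3 - <<'E'
from workcell import bot, imaging, order
import cv2
o=bot.get_obs()
for k,v in o.items(): print(k,v)
for n in ["scene","top","wrist"]:
    print(n,imaging.camera_model(n))
    cv2.imwrite(f"pics/{n}0.png",imaging.camera(n)[:,:,::-1])
E
```

```text
pics
clock 0.0
joint_pos [-1.28300451e+00  2.41416196e-01  3.72800233e-03  1.33520571e+00
  3.41182499e-05  1.57080726e+00]
joint_vel [-0.00054365  0.00046866 -0.00116367 -0.00070072  0.0017029  -0.00068712]
tau [ 6.90427009e-05 -3.72320795e+01  2.52406114e+01  1.70915894e-02
  5.90059031e-06  2.18049323e-06]
eef_pos [ 0.14176212 -0.47887716  0.25541274]
tool_rot [ 8.01193988e-01 -5.98403788e-01 -8.30080841e-04 -6.41256853e-04]
ft_force [ 0.23583395 -0.69576113  0.36381527]
ft_torque [0.02618417 0.04345206 0.03644898]
grip_width 0.0854896834053085
scene {'fovy': 54.344707613751325, 'cx': 322.7310792921768, 'cy': 198.56160953535996, 'eye': array([ 0.97681654, -1.0489049 ,  1.12458334]), 'rotation': array([0.39897072, 0.07103921, 0.16485721, 0.89922072])}
top {'fovy': 46.10512042948946, 'cx': 320.7238121058125, 'cy': 200.4496454845389, 'eye': array([ 0.31610111, -0.01350415,  1.50590235]), 'rotation': array([-0.06516302,  0.06694686,  0.71124779, -0.69670545])}
wrist {'fovy': 63.408435393072054, 'cx': 315.51050734625386, 'cy': 195.11503420280917, 'eye': array([ 0.22324904, -0.45496864,  0.37354794]), 'rotation': array([-0.13279764,  0.10046663, -0.58951652,  0.79040592])}
```

View pics/scene0.png

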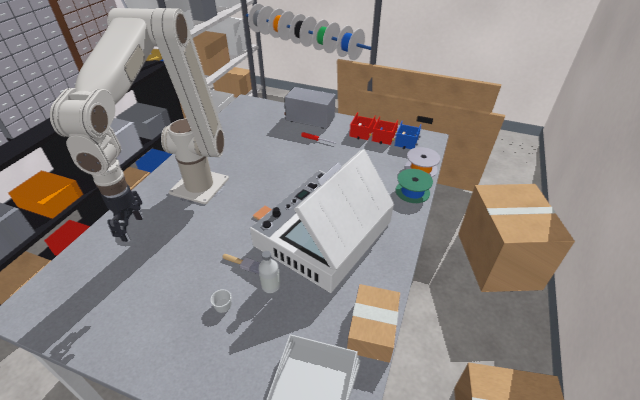

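View pics/top0.png

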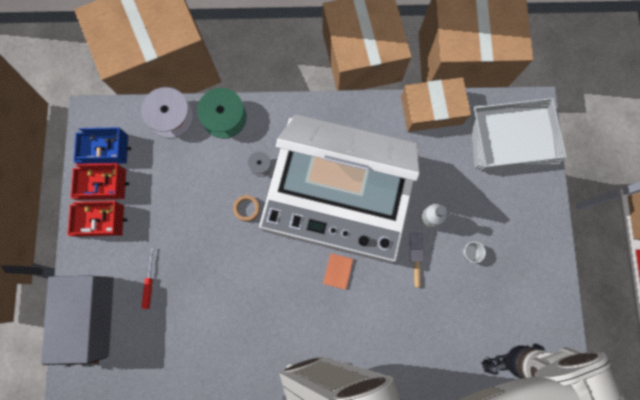

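View pics/wrist0.png

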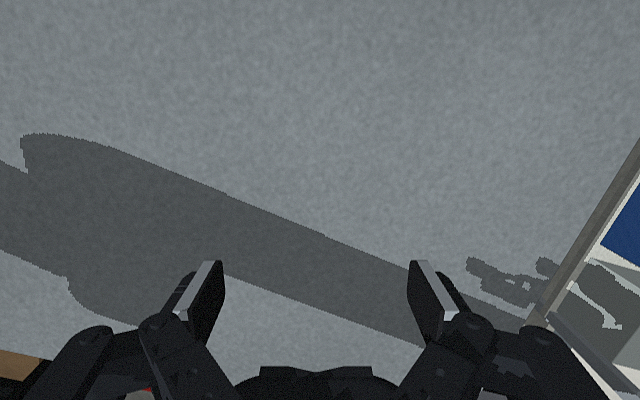

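```bash
cat > h.py <<'E'
import numpy as np, cv2
from scipy.spatial.transform import Rotation as R
from workcell import bot, imaging, order
def K(m): 
    f=200/np.tan(np.radians(m['fovy']/2)); return f,m['cx'],m['cy']
def ray(m,p):
    f,cx,cy=K(m); p=np.atleast_2d(np.array(p,float))
    d=np.c_[(p[:,0]-cx)/f,-(p[:,1]-cy)/f,-np.ones(len(p))]
    return R.from_quat(m['rotation']).apply(d)
def onz(m,p,z):
    d=ray(m,p); t=(z-m['eye'][2])/d[:,2]; return m['eye']+d*t[:,None]
def proj(m,P):
    f,cx,cy=K(m); c=R.from_quat(m['rotation']).inv().apply(np.atleast_2d(P)-m['eye'])
    return np.c_[cx+f*c[:,0]/-c[:,2],cy-f*c[:,1]/-c[:,2]]
def tri(ms,ps):
    A=np.zeros((3,3));b=np.zeros(3)
    for m,p in zip(ms,ps):
        d=ray(m,p)[0]; d/=np.linalg.norm(d); Q=np.eye(3)-np.outer(d,d); A+=Q;b+=Q@m['eye']
    return np.linalg.solve(A,b)
E
python3 - <<'E'
import cv2
a=cv2.imread('pics/top0.png')[110:290,230:450]; cv2.imwrite('pics/topc.png',cv2.resize(a,None,fx=3.6,fy=3.3,interpolation=2) if 0 else cv2.resize(a,(770,630))[:600])
a=cv2.imread('pics/scene0.png')[140:300,220:420]; cv2.imwrite('pics/scenec.png',cv2.resize(a,(750,600),interpolation=2))
E
```

```text
(no output)
```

View pics/topc.png

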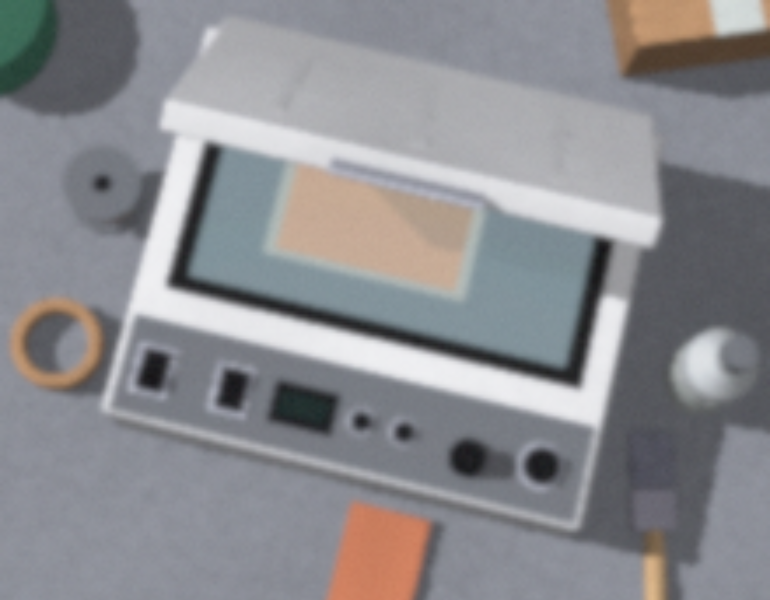

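View pics/scenec.png

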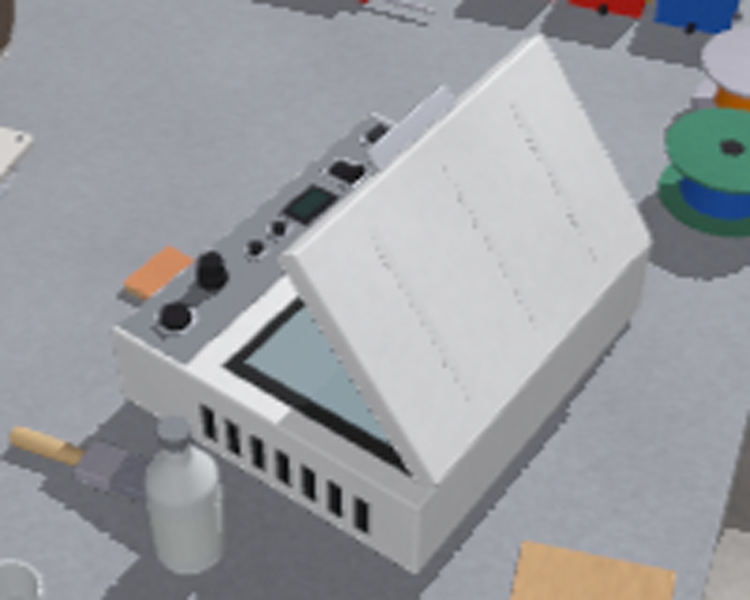

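Run:
```python
from h import *
t=imaging.camera_model('top'); s=imaging.camera_model('scene')
T=lambda u,v:(230+(u+.5)/3.5-.5,110+(v+.5)/3.5-.5)
S=lambda u,v:(220+(u+.5)/3.75-.5,140+(v+.5)/3.75-.5)
img=imaging.camera('top')
hsv=cv2.cvtColor(img,cv2.COLOR_RGB2HSV)
m=(img.max(2)<75).astype(np.uint8)
n,l,st,c=cv2.connectedComponentsWithStats(m)
for i in range(1,n):
    if st[i,4]>8 and 260<c[i,0]<420 and 190<c[i,1]<260: print('dark',c[i].round(1),st[i])
pts=dict(mains=(T(154,370),.117),vac=(T(233,389),.117),start=(T(541,465),.121),up=(T(362,421),.118),dn=(T(403,432),.118),lo=(T(468,457),.140),fl=(T(103,408),.11),fr=(T(578,527),.11))
W={}
for k,(p,z) in pts.items(): W[k]=onz(t,p,z)[0]; print(k,np.round(p,1),W[k].round(4))
d=W['mains']-W['start']; print('len',np.linalg.norm(d[:2]),'yaw',np.arctan2(-d[0],d[1]))
d=W['fl']-W['fr']; print('len',np.linalg.norm(d[:2]),'yaw',np.arctan2(-d[0],d[1]))
print('start tri',tri([t,s],[T(541,465),S(176,317)]))
print('lidL tri',tri([t,s],[T(660,220),S(288,255)]),'lid right rear',)
# lid upper front corners
print('rightfrontcorner scene px',S(288,255), 'left',S(540,37))
print('lidl',tri([t,s],[T(165,101),S(540,37)]))
```

```text
dark [341.3 195.2] [279 152 125  68 598]
dark [273.6 215.5] [270 211   8  10  60]
dark [296.2 220.7] [293 216   8  10  59]
dark [316.2 226.1] [307 219  19  15 193]
dark [333.2 230. ] [332 229   4   3  10]
dark [345.2 233. ] [344 232   4   3  10]
dark [363.7 240.5] [359 236  11  10  89]
dark [384.6 242.7] [381 239   8   8  57]
mains [273.6 215.4] [0.5365 0.1219 0.117 ]
vac [296.2 220.8] [0.5188 0.0546 0.117 ]
start [384.2 242.5] [ 0.4482 -0.2044  0.121 ]
up [333.1 229.9] [ 0.489  -0.0546  0.118 ]
dn [344.8 233.1] [ 0.4789 -0.0891  0.118 ]
lo [363.4 240.2] [ 0.4543 -0.1413  0.14  ]
fl [259.1 226.2] [0.5057 0.1662 0.11  ]
fr [394.8 260.2] [ 0.3963 -0.2347  0.11  ]
len 0.3380076319562884 yaw -0.2644976292665819
len 0.41556508762510525 yaw -0.26640033546773284
start tri [ 0.44788066 -0.20564026  0.11550258]
lidL tri [ 0.60737637 -0.27642362  0.31500623] lid right rear
rightfrontcorner scene px (296.43333333333334, 207.63333333333333) left (363.6333333333333, 149.5)
lidl [0.70947248 0.09306336 0.31157871]
```

The pictures show the unit yawed about -0.265 rad, with its lid raised about 0.90 rad. In the top view the vacuum rocker is at (296,221), the start button at (384,242) and the loupe at (364,240). First I'll lift, square the tool to the unit and shut the fingers.

>>> {"method": "carry_out", "body": {"moves": [[0,0,-0.3,0.09,-1],[0,0,-0.6,0.18,-1],[0,0,-0.9,0.27,-1],[0,0,-1,0.351,-1],[0,0,-1,0.351,-1],[0,0,-1,0.351,-1]]}}

```text
clock: 0.8
eef_pos: [0.1419, -0.4793, 0.3556]
tool_rot: [-0.609, 0.793, 0.0, 0.0]
ft_force: [-0.4, 0.5, -0.8]
grip_width: 0.0003
```

>>> {"method": "carry_out", "body": {"moves": [[-0.33,-0.2,-0.2,0,-1],[-0.66,-0.4,-0.4,0,-1],[-1,-0.6,-0.4,0,-1],[-1,-0.6,-0.4,0,-1]]}}

```text
clock: 1.2
eef_pos: [0.2281, -0.3958, 0.3959]
tool_rot: [-0.611, 0.792, 0.001, 0.001]
ft_force: [0.2, 0.2, -0.3]
grip_width: 0.0002
```

```bash
cat >> h.py <<'E'
YAW=-0.265; O=np.array([.6214,-.0807])
def U(p): 
    c,s=np.cos(YAW),np.sin(YAW); d=np.array(p[:2])-O; return np.array([c*d[0]+s*d[1],-s*d[0]+c*d[1],p[2]])
def Wd(u):
    c,s=np.cos(YAW),np.sin(YAW); return np.array([O[0]+c*u[0]-s*u[1],O[1]+s*u[0]+c*u[1],u[2]])
def stat():
    o=bot.get_obs(); r=R.from_quat(o['tool_rot']).as_matrix()
    print('t',round(o['clock'],2),'U',U(o['eef_pos']).round(4),'xang-want',round(np.arctan2(r[1,0],r[0,0])-(YAW-np.pi/2),4),'F',o['ft_force'].round(1),'g',round(o['grip_width'],4))
E
python3 -c "
from h import *
stat()
cv2.imwrite('pics/w1.png',imaging.camera('wrist')[:,:,::-1])"
```

```text
t 1.2 U [-0.297  -0.4071  0.3959] xang-want 0.009 F [ 0.2  0.2 -0.3] g 0.0002
```

View pics/w1.png

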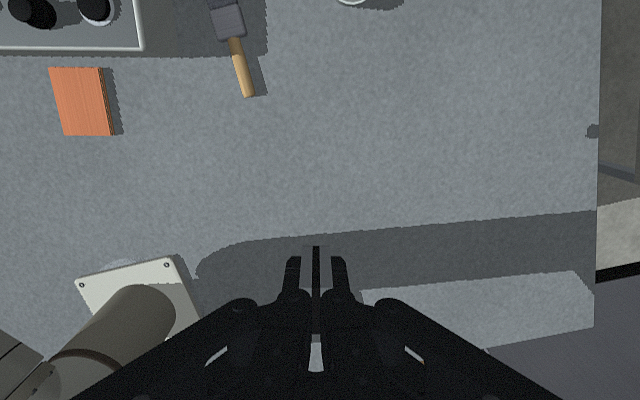

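>>> {"method": "carry_out", "body": {"moves": [[-0.4,0,0,0,-1],[-0.8,-0.1,0,0,-1],[-1,-0.2,0,0,-1]]}}

```text
clock: 1.55
eef_pos: [0.2706, -0.3056, 0.3952]
tool_rot: [-0.608, 0.794, 0.001, -0.0]
ft_force: [0.2, 0.4, 0.7]
grip_width: -0.0
```

>>> {"method": "carry_out", "body": {"moves": [[-0.4,0,0,0,-1],[-0.8,-0.2,0,0,-1],[-1,-0.3,0,0,-1]]}}

```text
clock: 1.85
eef_pos: [0.3266, -0.2171, 0.3951]
tool_rot: [-0.609, 0.793, 0.001, -0.0]
ft_force: [0.7, -0.4, -1.0]
grip_width: 0.0004
```

>>> {"method": "carry_out", "body": {"moves": [[-0.4,0,0,0,-1],[-0.8,-0.1,0,0,-1],[-1,-0.2,0,0,-1],[-1,-0.2,0,0,-1]]}}

```text
clock: 2.25
eef_pos: [0.3724, -0.1262, 0.3948]
tool_rot: [-0.61, 0.793, 0.001, -0.001]
ft_force: [-0.8, -0.8, -0.5]
grip_width: 0.0002
```

```bash
python3 -c "
from h import *
stat()
m=imaging.camera_model('wrist')
print(m)
cv2.imwrite('pics/w2.png',imaging.camera('wrist')[:,:,::-1])
for n,y in [('mains',.175),('vac',.105),('start',-.165)]: print(n,proj(m,Wd([-.135,y,.117])))
"
```

```text
t 2.25 U [-0.2284 -0.1091  0.3948] xang-want 0.0058 F [-0.8 -0.8 -0.5] g 0.0002
{'fovy': 63.408435393072054, 'cx': 315.51050734625386, 'cy': 195.11503420280917, 'eye': array([ 0.45476505, -0.14799884,  0.51260642]), 'rotation': array([ 0.10213356, -0.13329948,  0.7809699 , -0.60156961])}
mains [[67.81354366 72.13642637]]
vac [[129.08870623  72.57840108]]
start [[365.12368378  74.2809097 ]]
```

View pics/w2.png

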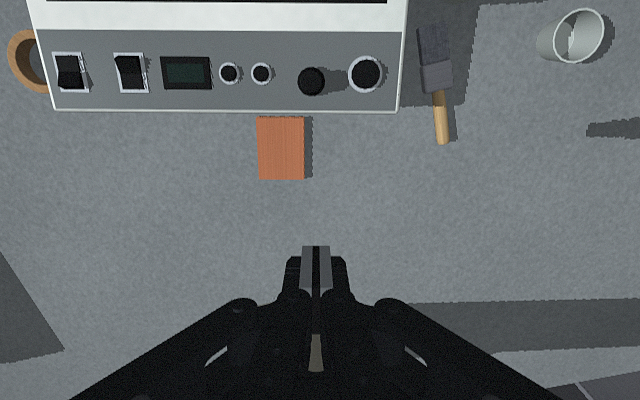

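>>> {"method": "carry_out", "body": {"moves": [[-0.3,-0.4,0,0,-1],[-0.7,-0.7,0,0,-1],[-1,-1,0,0,-1]]}}

```text
clock: 2.6
eef_pos: [0.4785, -0.1001, 0.3953]
tool_rot: [-0.626, 0.78, 0.009, 0.01]
ft_force: [-0.5, 0.1, -0.1]
grip_width: -0.0001
```

>>> {"method": "carry_out", "body": {"moves": [[0,-0.4,0,0,-1],[0,-0.7,0,0,-1],[0,-1,0,0,-1]]}}

```text
clock: 2.9
eef_pos: [0.5759, -0.1232, 0.395]
tool_rot: [-0.625, 0.78, 0.009, 0.009]
ft_force: [0.2, -0.3, 1.2]
grip_width: 0.0003
```

>>> {"method": "carry_out", "body": {"moves": [[0,-0.3,0,0,-1],[0,-0.6,0,0,-1],[0,-0.8,0,0,-1],[0,-1,0,0,-1],[0,-1,0,0,-1],[0,-1,0,0,-1]]}}

```text
clock: 3.5
eef_pos: [0.6728, -0.1443, 0.3937]
tool_rot: [-0.625, 0.78, 0.01, 0.009]
ft_force: [0.7, 0.9, 0.1]
grip_width: 0.0002
```

```bash
python3 -c "
from h import *
stat()
cv2.imwrite('pics/s3.png',cv2.resize(imaging.camera('scene')[60:300,200:440,::-1],(600,600)))
t=imaging.camera_model('top');print(t['eye'])
"
```

```text
t 3.5 U [ 0.0662 -0.0479  0.3937] xang-want 0.0448 F [0.7 0.9 0.1] g 0.0002
[ 0.31610111 -0.01350415  1.50590235]
```

View pics/s3.png

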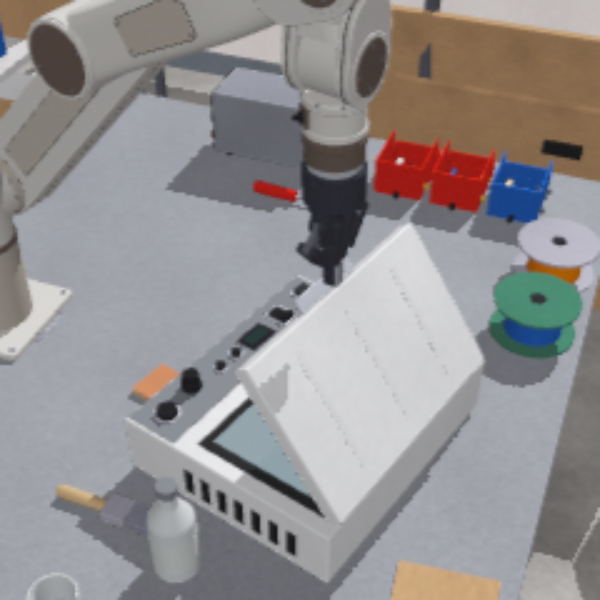

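```bash
cat >> h.py <<'E'
def rows(targets):
    "targets: unit-frame TCP positions -> scaled tool shifts from present pose"
    o=bot.get_obs(); r=R.from_quat(o['tool_rot'])
    for t in targets:
        print(np.round(r.inv().apply(Wd(t)-o['eef_pos'])/.1,3).tolist())
def lid(a,c=0,r=.22,h=.011,y=-.045):
    return [.165-r*np.cos(a)+(.028+c)*np.sin(a)+h, y, .11+r*np.sin(a)+(.028+c)*np.cos(a)+.025]
E
python3 -c "
from h import *
stat()
r=R.from_quat(bot.get_obs()['tool_rot']).as_matrix(); print((R.from_euler('z',-YAW).as_matrix()@r).round(3))
s=imaging.camera_model('scene'); p=bot.get_obs()['eef_pos']; q=proj(s,p+r[:,2]*.025)[0]; print('tip crop px',(q-[200,60])*2.5)
e=Wd([.0372,-.045,.315]); print('edge',(proj(s,e)[0]-[200,60])*2.5)
T=[lid(.9,.015)]+[lid(a) for a in (.9,.85,.8,.7,.6,.5,.4,.3,.2,.1,.05,0,-.02)]
print(np.round(T,4)); rows(T)
"
```

```text
t 3.55 U [ 0.0655 -0.0475  0.3954] xang-want 0.0452 F [-0.9  0.4 -0.1] g 0.0
[[ 0.045 -0.999 -0.004]
 [-0.999 -0.045  0.026]
 [-0.026  0.003 -1.   ]]
tip crop px [332.58709301 280.27759092]
edge [314.64392179 305.14037328]
[[ 0.0729 -0.045   0.3341]
 [ 0.0612 -0.045   0.3247]
 [ 0.0518 -0.045   0.3188]
 [ 0.0428 -0.045   0.3123]
 [ 0.0258 -0.045   0.2981]
 [ 0.0102 -0.045   0.2823]
 [-0.0036 -0.045   0.265 ]
 [-0.0157 -0.045   0.2465]
 [-0.0259 -0.045   0.2268]
 [-0.0341 -0.045   0.2061]
 [-0.0401 -0.045   0.1848]
 [-0.0423 -0.045   0.174 ]
 [-0.044  -0.045   0.163 ]
 [-0.0445 -0.045   0.1586]]
[-0.006, -0.077, 0.613]
[-0.009, 0.04, 0.707]
[-0.011, 0.133, 0.767]
[-0.014, 0.223, 0.832]
[-0.018, 0.393, 0.974]
[-0.021, 0.548, 1.133]
[-0.022, 0.686, 1.306]
[-0.023, 0.806, 1.492]
[-0.023, 0.908, 1.69]
[-0.021, 0.988, 1.896]
[-0.018, 1.048, 2.109]
[-0.016, 1.07, 2.218]
[-0.014, 1.087, 2.328]
[-0.013, 1.092, 2.372]
```

>>> {"method": "carry_out", "body": {"moves": [[0,-0.08,0.3,0,-1],[0,-0.08,0.6,0,-1],[0,0.04,0.71,0,-1],[0,0.13,0.77,0,-1],[0,0.22,0.83,0,-1],[0,0.31,0.9,0,-1],[0,0.39,0.97,0,-1],[0,0.39,0.97,0,-1]]}}

```text
clock: 4.35
eef_pos: [0.6327, -0.1322, 0.3013]
tool_rot: [-0.627, 0.779, 0.008, 0.011]
ft_force: [0.1, -1.3, -0.3]
grip_width: 0.0001
```

```bash
python3 -c "
from h import *
stat()
cv2.imwrite('pics/s4.png',cv2.resize(imaging.camera('scene')[60:300,200:440,::-1],(600,600)))
T=[lid(a) for a in (.7,.6,.5,.4,.3,.2,.1,.05,0,-.02)]
rows(T)
"
```

```text
t 4.35 U [ 0.0244 -0.0467  0.3013] xang-want 0.0486 F [ 0.1 -1.3 -0.3] g 0.0001
[-0.016, -0.01, 0.032]
[-0.019, 0.145, 0.19]
[-0.021, 0.284, 0.363]
[-0.022, 0.405, 0.549]
[-0.022, 0.507, 0.746]
[-0.02, 0.588, 0.952]
[-0.017, 0.649, 1.165]
[-0.015, 0.671, 1.274]
[-0.013, 0.688, 1.383]
[-0.012, 0.693, 1.427]
```

View pics/s4.png

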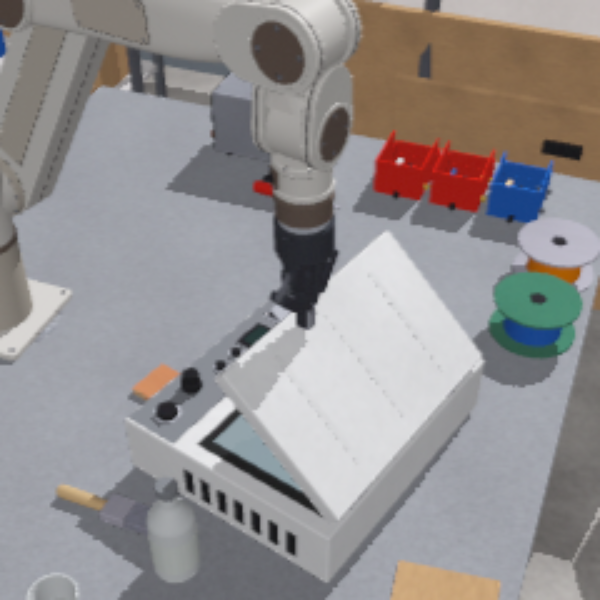

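The lid is following: its front corner moved from (245,375) to (218,380), and the tip is on its upper face. I'll keep going along the arc.

>>> {"method": "carry_out", "body": {"moves": [[-0.02,0.07,0.11,0,-1],[-0.02,0.14,0.19,0,-1],[-0.02,0.21,0.27,0,-1],[-0.02,0.28,0.36,0,-1],[-0.02,0.34,0.45,0,-1],[-0.02,0.4,0.55,0,-1],[-0.02,0.46,0.65,0,-1],[-0.02,0.51,0.75,0,-1],[-0.02,0.55,0.85,0,-1],[-0.02,0.59,0.95,0,-1],[-0.02,0.59,0.95,0,-1]]}}

```text
clock: 5.5
eef_pos: [0.5767, -0.117, 0.2043]
tool_rot: [-0.628, 0.778, 0.01, 0.011]
ft_force: [-0.6, 0.5, 1.2]
grip_width: 0.0003
```

```bash
python3 -c "
from h import *
stat()
cv2.imwrite('pics/s5.png',cv2.resize(imaging.camera('scene')[60:300,200:440,::-1],(600,600)))
T=[lid(a) for a in (.2,.1,.05,0,-.02)]
rows(T)
"
```

```text
t 5.5 U [-0.0336 -0.0468  0.2043] xang-want 0.052 F [-0.6  0.5  1.2] g 0.0003
[-0.02, 0.009, -0.013]
[-0.017, 0.069, 0.2]
[-0.015, 0.091, 0.309]
[-0.013, 0.108, 0.418]
[-0.012, 0.113, 0.463]
```

View pics/s5.png

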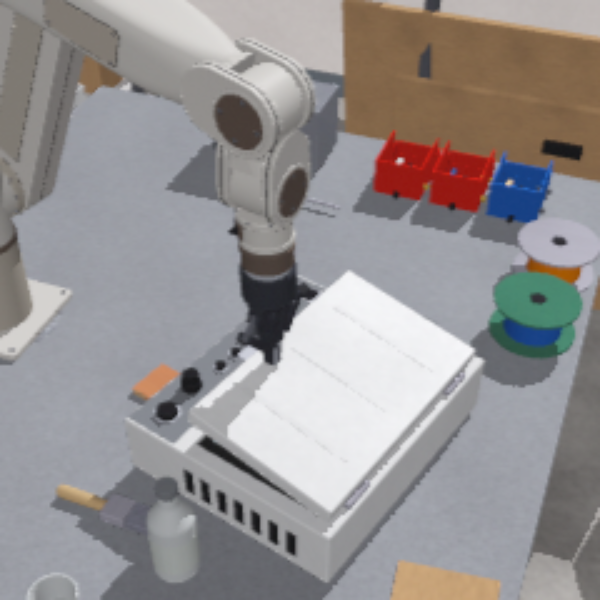

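>>> {"method": "carry_out", "body": {"moves": [[-0.02,0.04,0.1,0,-1],[-0.02,0.07,0.2,0,-1],[-0.02,0.09,0.31,0,-1],[-0.02,0.1,0.36,0,-1],[-0.02,0.1,0.4,0,-1],[-0.02,0.1,0.42,0,-1],[-0.02,0.1,0.42,0,-1]]}}

```text
clock: 6.25
eef_pos: [0.5674, -0.1131, 0.1631]
tool_rot: [-0.629, 0.777, 0.01, 0.011]
ft_force: [-4.0, 0.6, 7.1]
grip_width: -0.0002
```

```bash
python3 -c "
from h import *
stat()
cv2.imwrite('pics/s6.png',cv2.resize(imaging.camera('scene')[60:300,200:440,::-1],(600,600)))
"
```

```text
t 6.25 U [-0.0436 -0.0454  0.1631] xang-want 0.0543 F [-4.   0.6  7.1] g -0.0002
```

View pics/s6.png

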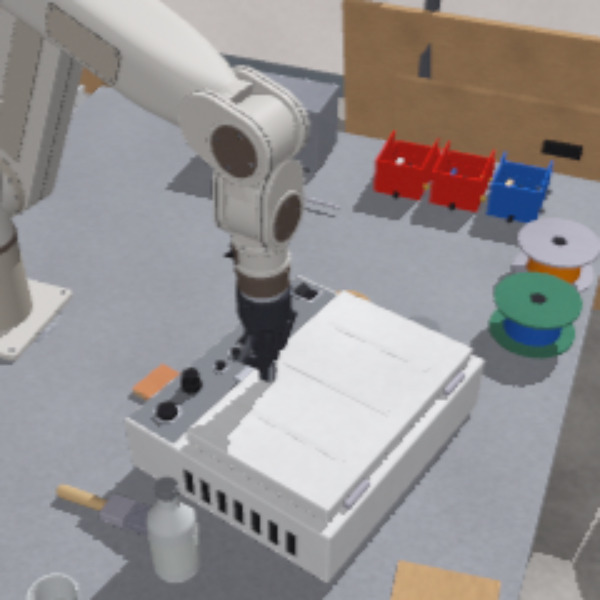

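Nearly shut, with 7 N up. I'll press a little further until the stop shows in the force.

>>> {"method": "carry_out", "body": {"moves": [[0,0,0.01,0,-1],[0,0,0.02,0,-1],[0,0,0.02,0,-1],[0,0,0.02,0,-1]]}}

```text
clock: 6.7
eef_pos: [0.5675, -0.1132, 0.163]
tool_rot: [-0.629, 0.777, 0.01, 0.011]
ft_force: [-8.2, 0.0, 16.3]
grip_width: -0.0002
```

>>> {"method": "carry_out", "body": {"moves": [[0,0,0.01,0,-1],[0,0,0.02,0,-1],[0,0,0.02,0,-1],[0,0,0.02,0,-1]]}}

```text
clock: 7.1
eef_pos: [0.5674, -0.1132, 0.1629]
tool_rot: [-0.629, 0.777, 0.009, 0.012]
ft_force: [-11.4, 0.4, 26.0]
grip_width: -0.0001
```

Height holds at 0.163 while force rises to 26 N, so the lid is against its stop. I'll lift off and refine the control positions from picture w2.

>>> {"method": "carry_out", "body": {"moves": [[0,0,-0.2,0.01,-1],[0,0,-0.5,0.034,-1],[0,0,-0.7,0.034,-1],[0,0,-0.7,0.034,-1]]}}

```text
clock: 7.5
eef_pos: [0.5666, -0.1289, 0.2315]
tool_rot: [-0.616, 0.787, 0.011, 0.017]
ft_force: [0.0, 0.2, 0.4]
grip_width: -0.0004
```

Run:
```python
from h import *
stat()
m={'fovy': 63.408435393072054, 'cx': 315.51050734625386, 'cy': 195.11503420280917, 'eye': np.array([ 0.45476505, -0.14799884,  0.51260642]), 'rotation': np.array([ 0.10213356, -0.13329948,  0.7809699 , -0.60156961])}
im=cv2.imread('pics/w2.png')[30:115]
b=(im.min(2)>165).astype(np.uint8)
n,l,st,c=cv2.connectedComponentsWithStats(b)
for i in range(1,n):
    if 30<st[i,4]<1500:
        x,y,w,h,a=st[i]; ctr=(x+w/2-.5,30+y+h/2-.5); print(st[i],U(onz(m,[ctr],.1125)[0]).round(4))
d=(im.max(2)<60).astype(np.uint8)
n,l,st,c=cv2.connectedComponentsWithStats(d)
for i in range(1,n):
    if st[i,4]>60: print('dark',st[i],c[i]+[0,30],U(onz(m,[c[i]+[0,30]],.118)[0]).round(4))
a=cv2.imread('pics/w2.png')[40:110,20:420]; cv2.imwrite('pics/w2c.png',cv2.resize(a,(800,140)))
cv2.imwrite('pics/s7.png',cv2.resize(imaging.camera('scene')[60:300,200:440,::-1],(600,600)))
```

```text
t 7.5 U [-0.0403 -0.0609  0.2315] xang-want 0.0223 F [0.  0.2 0.4] g -0.0004
[  34    0  370   83 1125] [-0.1325  0.0038  0.1125]
[553   0  51  33 155] [-0.1034 -0.4037  0.1125]
[569   0   5  19  60] [-0.0964 -0.3939  0.1125]
[ 52  22  30  26 127] [-0.1267  0.1777  0.1125]
[114  23  29   5  71] [-0.1162  0.1052  0.1125]
[348  26  27  36 167] [-0.1341 -0.1608  0.1125]
[219  33  16  21  58] [-0.1346 -0.0052  0.1125]
[251  33  16  21  69] [-0.1344 -0.0422  0.1125]
[116  36  33  27 132] [-0.1419  0.1053  0.1125]
[60 57 29  6 68] [-0.154   0.1757  0.1125]
dark [416   0   7  36 100] [419.02  47.42] [-0.1066 -0.2232  0.118 ]
dark [ 16   9  21  29 219] [24.51141553 50.75342466] [-0.113   0.2172  0.118 ]
dark [ 55  25  29  34 760] [69.04342105 72.25526316] [-0.1351  0.1729  0.118 ]
dark [114  26  30  33 739] [129.83355886  71.54533153] [-0.1339  0.1034  0.118 ]
dark [ 160   26   52   34 1570] [185.99936306  72.44012739] [-0.1344  0.0395  0.118 ]
dark [352  30  28  29 634] [365.40536278  73.72870662] [-0.1344 -0.1651  0.118 ]
dark [221  36  16  15 193] [228.51813472  72.88082902] [-0.1346 -0.009   0.118 ]
dark [253  36  16  16 189] [260.76190476  73.13756614] [-0.1346 -0.0457  0.118 ]
dark [297  37  28  29 632] [310.96044304  81.15031646] [-0.1428 -0.103   0.118 ]
```

View pics/s7.png

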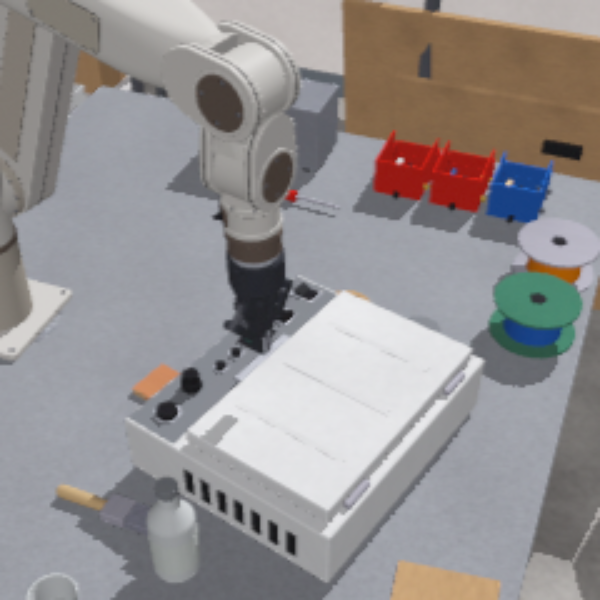

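```bash
python3 -c "
from h import *
stat(); o=bot.get_obs(); print(o['joint_pos'].round(3),o['joint_vel'].round(3))
r=R.from_quat(o['tool_rot']).as_matrix(); print((R.from_euler('z',-YAW).as_matrix()@r).round(3))
rows([[-.119,.0,.22],[-.119,.105,.20]])
"
```

```text
t 7.55 U [-0.0412 -0.0607  0.2294] xang-want 0.0225 F [ 0.1  1.  -0. ] g 0.0001
[-0.243  0.412  0.176  1.335  0.041  3.141] [ 0.005  0.028 -0.054 -0.014 -0.002  0.001]
[[ 0.022 -1.    -0.001]
 [-0.999 -0.022  0.041]
 [-0.041 -0.    -0.999]]
[-0.62, 0.764, 0.119]
[-1.661, 0.741, 0.362]
```

Joint 6 is at its range end, which is the cause of the slight tilt and drift. I'll turn the tool back a quarter turn, well above the unit, then check.

>>> {"method": "carry_out", "body": {"moves": [[0,0.1,-0.2,-0.09,-1],[0,0.3,-0.3,-0.18,-1],[0,0.5,-0.3,-0.27,-1],[0,0.6,-0.3,-0.36,-1],[0,0.7,-0.3,-0.45,-1],[0,0.7,-0.3,-0.54,-1],[0,0.7,-0.3,-0.63,-1],[0,0.7,-0.3,-0.72,-1],[0,0.7,-0.3,-0.81,-1],[0,0.7,-0.3,-0.9,-1],[0,0.7,-0.3,-0.985,-1],[0,0.7,-0.3,-0.985,-1],[0,0.7,-0.3,-0.985,-1]]}}

```text
clock: 8.85
eef_pos: [0.4963, -0.1124, 0.2571]
tool_rot: [0.991, -0.134, -0.0, -0.021]
ft_force: [-0.1, 0.8, 1.0]
grip_width: 0.0001
```

```bash
python3 -c "
from h import *
stat(); o=bot.get_obs(); print(o['joint_pos'].round(3))
r=R.from_quat(o['tool_rot']).as_matrix(); print((R.from_euler('z',-YAW).as_matrix()@r).round(3))
rows([[-.119,.0,.24],[-.119,.105,.22]])
"
```

```text
t 8.85 U [-0.1125 -0.0634  0.2571] xang-want 1.5674 F [-0.1  0.8  1. ] g 0.0001
[-0.245  0.261  0.034  1.349  0.041  1.594]
[[ 1.    -0.004 -0.006]
 [-0.003 -0.999  0.041]
 [-0.006 -0.041 -0.999]]
[-0.066, -0.626, 0.197]
[-0.069, -1.667, 0.44]
```

>>> {"method": "carry_out", "body": {"moves": [[-0.03,-0.3,0,0,-1],[-0.06,-0.6,0,0,-1],[-0.07,-0.9,0.1,0,-1],[-0.07,-0.9,0.1,0,-1]]}}

```text
clock: 9.25
eef_pos: [0.5136, -0.0208, 0.2507]
tool_rot: [0.991, -0.131, -0.0, -0.021]
ft_force: [-0.1, -0.5, -0.4]
grip_width: 0.0002
```

>>> {"method": "carry_out", "body": {"moves": [[0,-0.3,0.1,0,-1],[0,-0.6,0.3,0,-1],[0,-0.75,0.5,0,-1],[0,-0.75,0.6,0,-1],[0,-0.75,0.6,0,-1],[0,-0.75,0.6,0,-1]]}}

```text
clock: 9.85
eef_pos: [0.5339, 0.05, 0.1955]
tool_rot: [0.991, -0.133, 0.001, -0.02]
ft_force: [0.3, -0.3, 0.3]
grip_width: 0.0001
```

```bash
python3 -c "
from h import *
stat(); o=bot.get_obs(); print(o['joint_pos'].round(3))
rows([[-.119,.104,.15],[-.119,.104,.14]])
cv2.imwrite('pics/w8.png',imaging.camera('wrist')[:,:,::-1])
cv2.imwrite('pics/s8.png',cv2.resize(imaging.camera('scene')[100:260,220:380,::-1],(600,600)))
"
```

```text
t 9.85 U [-0.1187  0.1032  0.1955] xang-want 1.5681 F [ 0.3 -0.3  0.3] g 0.0001
[ 0.073  0.337 -0.024  1.199  0.039  1.912]
[-0.002, 0.01, 0.455]
[-0.001, 0.014, 0.555]
```

View pics/w8.png

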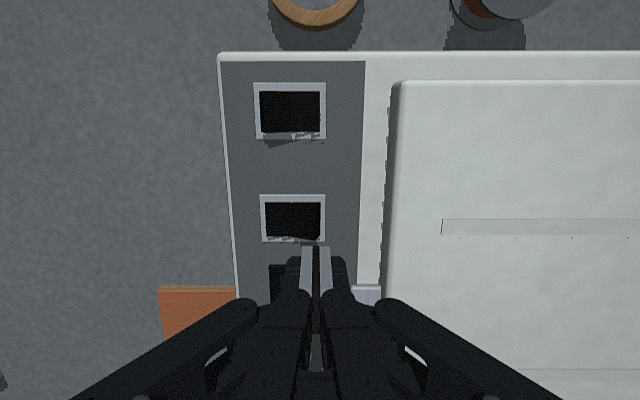

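View pics/s8.png

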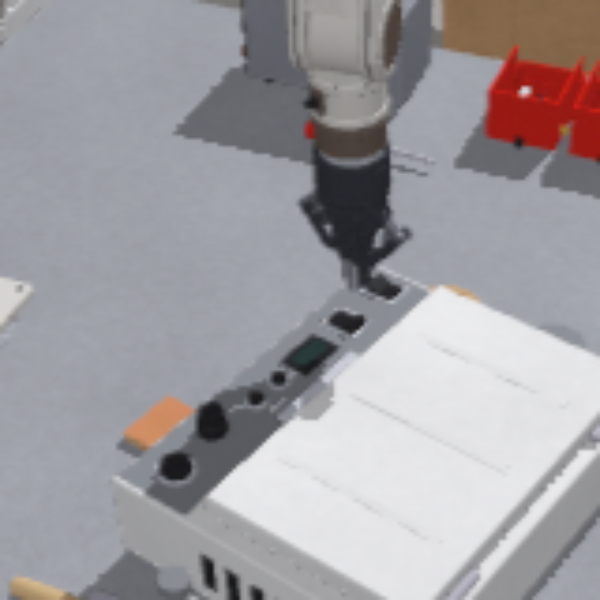

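The tip at (316,250) lines up with the far half of the vacuum rocker, whose bezel spans columns 260–325. I'll press down.

>>> {"method": "carry_out", "body": {"moves": [[0,0.01,0.2,0,-1],[0,0.01,0.4,0,-1],[0,0.01,0.46,0,-1],[0,0.01,0.49,0,-1],[0,0.01,0.52,0,-1],[0,0.01,0.54,0,-1],[0,0.01,0.555,0,-1],[0,0.01,0.565,0,-1],[0,0.01,0.565,0,-1],[0,0.01,0.565,0,-1]]}}

```text
clock: 10.95
eef_pos: [0.5359, 0.0522, 0.1401]
tool_rot: [0.991, -0.133, 0.003, -0.021]
ft_force: [3.0, -1.5, 5.5]
grip_width: 0.0002
```

>>> {"method": "carry_out", "body": {"moves": [[0,0,0.01,0,-1],[0,0,0.01,0,-1],[0,0,0.01,0,-1]]}}

```text
clock: 11.25
eef_pos: [0.5359, 0.0522, 0.1399]
tool_rot: [0.991, -0.133, 0.003, -0.021]
ft_force: [0.8, -3.4, 10.5]
grip_width: 0.0
```

>>> {"method": "carry_out", "body": {"moves": [[0,0,-0.2,0,-1],[0,0,-0.5,0,-1],[0,0.3,-0.8,0,-1],[0,0.7,-0.8,0,-1],[0,1,-0.8,0,-1],[0,1,-0.8,0,-1]]}}

```text
clock: 11.85
eef_pos: [0.5055, -0.0491, 0.2131]
tool_rot: [0.991, -0.135, -0.0, -0.021]
ft_force: [0.4, 0.4, -0.6]
grip_width: 0.0003
```

```bash
python3 -c "
from h import *
stat()
cv2.imwrite('pics/w9.png',imaging.camera('wrist')[:,:,::-1])
cv2.imwrite('pics/s9.png',cv2.resize(imaging.camera('scene')[140:240,260:380,::-1],(720,600),interpolation=cv2.INTER_CUBIC))
rows([[-.135,-.166,.22],[-.135,-.166,.14]])
"
```

```text
t 11.85 U [-1.201e-01  1.000e-04  2.131e-01] xang-want 1.566 F [ 0.4  0.4 -0.6] g 0.0003
[-0.15, 1.68, -0.139]
[-0.146, 1.714, 0.66]
```

View pics/w9.png

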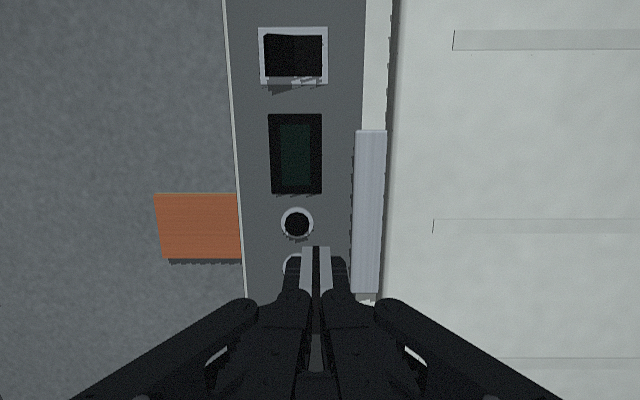

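View pics/s9.png

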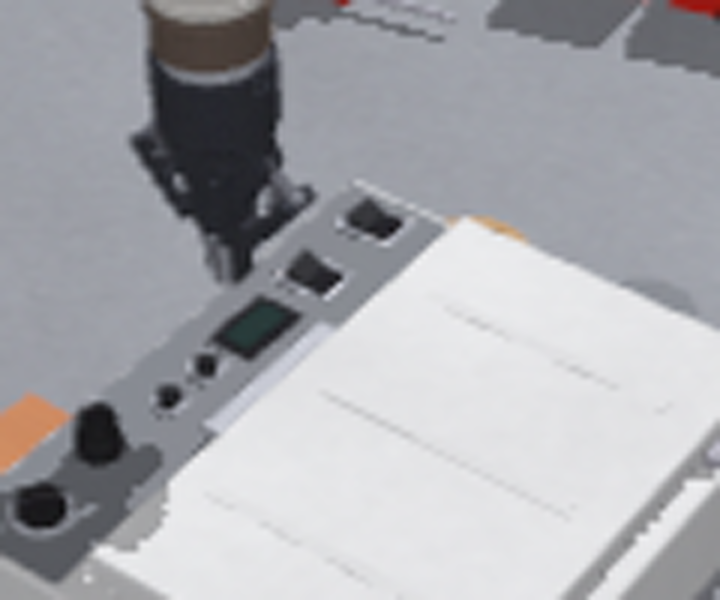

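In w9 the vacuum rocker at (295,55) now looks the same as the mains rocker, and the lid is shut. Next is the start button.

>>> {"method": "carry_out", "body": {"moves": [[-0.05,0.35,0,0,-1],[-0.1,0.7,0,0,-1],[-0.15,1,0,0,-1],[-0.15,1,0,0,-1]]}}

```text
clock: 12.35
eef_pos: [0.4654, -0.1406, 0.209]
tool_rot: [0.991, -0.134, 0.0, -0.021]
ft_force: [0.6, 0.3, 0.2]
grip_width: 0.0002
```

>>> {"method": "carry_out", "body": {"moves": [[0,0.35,0,0,-1],[0,0.68,0,0,-1],[0,0.7,0.1,0,-1],[0,0.7,0.2,0,-1],[0,0.7,0.2,0,-1],[0,0.7,0.2,0,-1]]}}

```text
clock: 12.95
eef_pos: [0.4484, -0.2048, 0.1863]
tool_rot: [0.991, -0.131, 0.0, -0.021]
ft_force: [-0.2, -0.2, 0.5]
grip_width: 0.0007
```

```bash
python3 -c "
from h import *
stat()
rows([[-.135,-.166,.15],[-.135,-.166,.141]])
cv2.imwrite('pics/w10.png',imaging.camera('wrist')[:,:,::-1])
cv2.imwrite('pics/s10.png',cv2.resize(imaging.camera('scene')[150:270,220:364,::-1],(720,600),interpolation=cv2.INTER_CUBIC))
"
```

```text
t 12.95 U [-0.1344 -0.1651  0.1863] xang-want 1.5721 F [-0.2 -0.2  0.5] g 0.0007
[-0.004, 0.024, 0.362]
[-0.003, 0.028, 0.452]
```

View pics/s10.png

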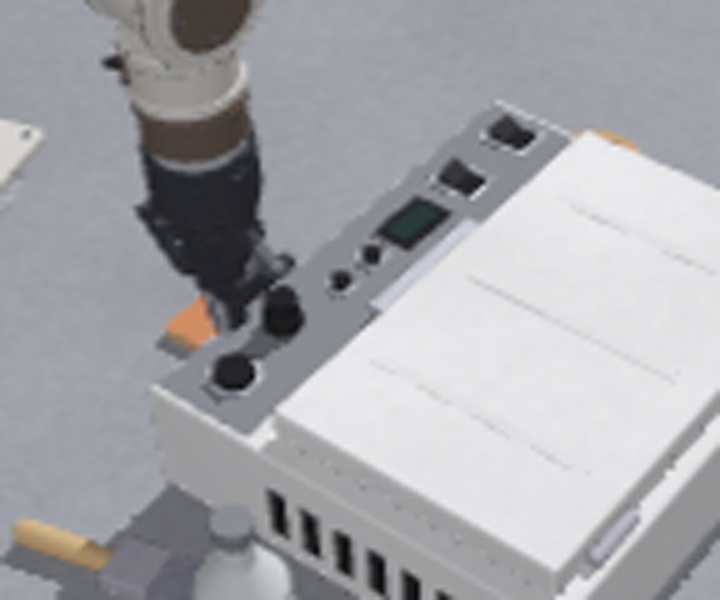

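View pics/w10.png

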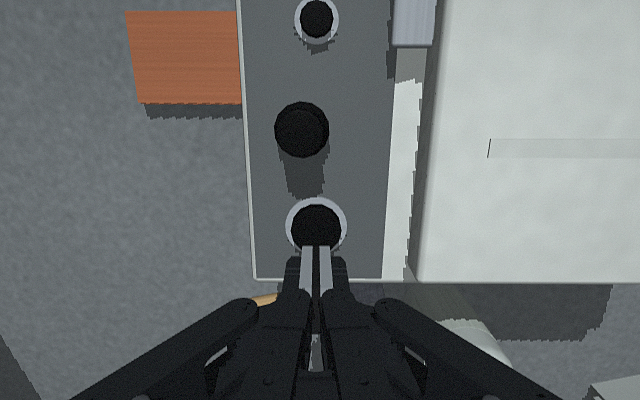

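Tip (316,247) is in line with the button (316,225), and the loupe at (301,130) is clear. Pressing now.

>>> {"method": "carry_out", "body": {"moves": [[0,0.02,0.2,0,-1],[0,0.02,0.34,0,-1],[0,0.02,0.38,0,-1],[0,0.02,0.41,0,-1],[0,0.02,0.44,0,-1],[0,0.02,0.46,0,-1],[0,0.02,0.48,0,-1],[0,0.02,0.48,0,-1],[0,0.02,0.48,0,-1]]}}

```text
clock: 13.95
eef_pos: [0.4484, -0.2065, 0.141]
tool_rot: [0.991, -0.133, 0.002, -0.02]
ft_force: [-4.4, 2.7, 12.5]
grip_width: -0.0001
```

>>> {"method": "carry_out", "body": {"moves": [[0,0,0.01,0,-1],[0,0,0.015,0,-1],[0,0,0.015,0,-1]]}}

```text
clock: 14.25
eef_pos: [0.4484, -0.2065, 0.1408]
tool_rot: [0.991, -0.133, 0.003, -0.02]
ft_force: [-7.4, 3.5, 20.9]
grip_width: 0.0006
```

The button is bottomed: height holds at 0.141 with 21 N, against a 5 N spring. I'll release and lift clear.

>>> {"method": "carry_out", "body": {"moves": [[0,0,-0.15,0,-1],[0,0,-0.4,0,-1],[0,0,-0.8,0,-1],[0,0,-1,0,-1],[0,0,-1,0,-1]]}}

```text
clock: 14.75
eef_pos: [0.4496, -0.2117, 0.2412]
tool_rot: [0.991, -0.133, 0.005, -0.019]
ft_force: [0.1, -0.6, 0.1]
grip_width: 0.0001
```

>>> {"method": "carry_out", "body": {"moves": [[-0.3,0,-0.3,0,-1],[-0.7,0,-0.6,0,-1],[-0.9,0,-0.8,0,-1],[-0.9,0,-0.8,0,-1],[-0.9,0,-0.8,0,-1]]}}

```text
clock: 15.25
eef_pos: [0.3602, -0.1902, 0.317]
tool_rot: [0.991, -0.133, 0.002, -0.02]
ft_force: [0.6, -0.7, 0.0]
grip_width: 0.0
```

```bash
python3 -c "
from h import *
stat()
cv2.imwrite('pics/w11.png',imaging.camera('wrist')[:,:,::-1])
cv2.imwrite('pics/s11.png',cv2.resize(imaging.camera('scene')[140:300,220:420,::-1],(750,600),interpolation=cv2.INTER_CUBIC))
cv2.imwrite('pics/t11.png',cv2.resize(imaging.camera('top')[110:281,230:450,::-1],(770,598),interpolation=cv2.INTER_CUBIC))
"
```

```text
t 15.25 U [-0.2234 -0.174   0.317 ] xang-want 1.5695 F [ 0.6 -0.7  0. ] g 0.0
```

View pics/s11.png

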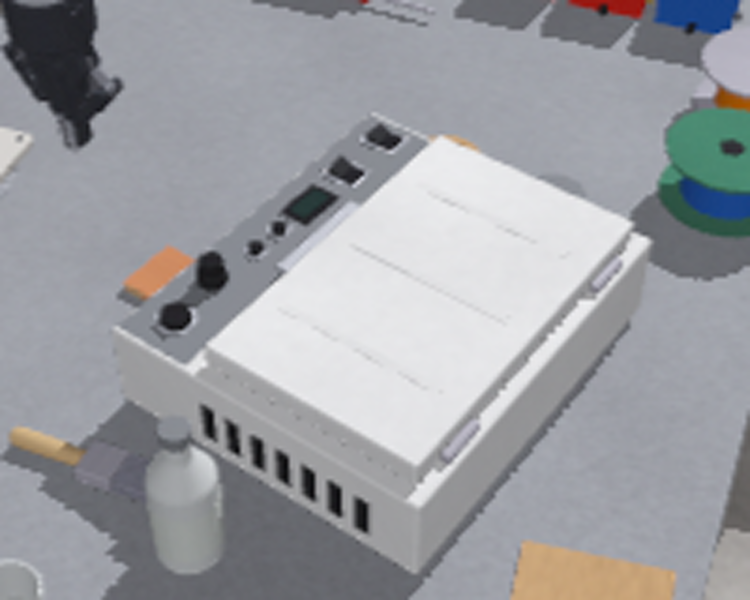

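View pics/t11.png

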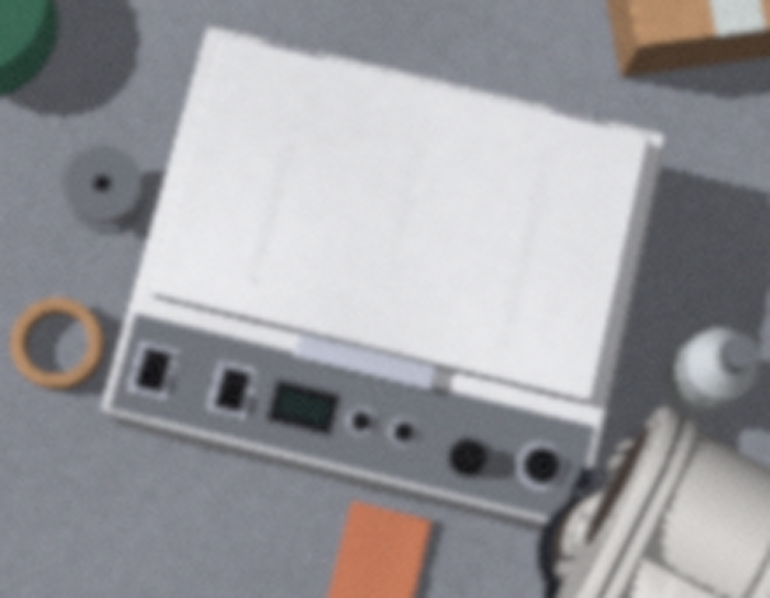

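View pics/w11.png

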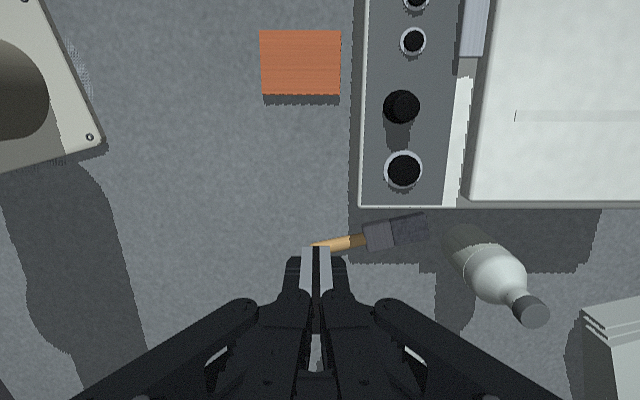

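The lid is flat and both rockers look alike. The start button is out again, and the loupe at (468,457), bottle, tape, spool, brush and blanks are where they were. I'm handing in.

```bash
python3 -c "
from h import *
print(order.job_done()); stat()"
```

```text
the job is handed in; nothing more can be done
None
the job is handed in; nothing more can be done
```

I shut the lid, rocked the vacuum switch on, then pressed the start button and let it spring back, in that order. I handed the job in at about 15.4 s of the 48 s allowed.

- **Lid:** I pushed it along its arc to the stop. The fingertips held at 138 mm while the upward force rose to 26 N, and the pictures show it flat afterwards.
- **Vacuum rocker:** The far end went down to 115 mm with a firm stop at about 10 N. It now looks the same as the mains rocker, which I did not touch.
- **Start button:** It bottomed at 116 mm with 21 N, well above its 5 N spring. It looks out again in the last pictures.
- **Loose things and timer keys:** The loose things in view of the last pictures stand where they were at the start. The timer keys were not touched.

**What went wrong:** Joint 6 reached the end of its range during the lid push. That tilted the tool by about 2° and shifted it sideways by up to 40 mm along the lid, so the push was about 45 mm off centre. I turned the tool back a quarter turn before using the switches. The small tilt stayed but had no visible effect.

I judged the joint states only from forces, heights and pictures, and the hand-in gave no verdict.

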